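# Unclamp the steriliser pot and take off its lid

## Robot

A 7-joint arm with a two-finger parallel gripper is mounted at the origin on the work surface. World frame = base frame: x ahead of the robot, y to its left, z up, the work surface at z = 0. Lengths are in m, angles in rad, forces in N, time in s.
With the tool pointing down it reaches from about 0.4 to 0.85 m from the base axis. Payload 10.4 kg.
Tool frame: the origin (TCP) lies between the finger pads; the fingertips stand 14 mm ahead of it and the grasp point (between the pads) lies 5 mm behind it (nose_length is the distance from the TCP to the fingertips, in m); z points along the fingers, x is the direction in which the jaws open and shut, and the axes are right-handed (so a half turn about z gives the same grasp; the last joint's range is limited). The gripper opens to 85 mm and grips with 20 to 120 N. Pads are 22 mm wide; open, the fingers measure 114 mm over their backs; the gripper's body (76 mm by 85 mm) begins 54 mm behind the grasp point. The pads swing forward as they close: fully open they stand 13 mm farther back than shut.
Start: joints at [-1.172, 0.332, -0.065, 1.46, 0.022, 1.35, -0.088], TCP at [0.256, 0.57, 0.245] pointing down, gripper open.
Joint ranges: [-2.6, 2.6], [-0.5, 2.12], [-1.47, 1.34], [0.16, 2.42], [-1.27, 4.41], [0.06, 2.06], [-2.6, 2.6]. Speed limits (rad/s): [2.22, 2.22, 2.79, 2.79, 3.14, 3.14, 3.14].

## Interface

Orientations are given as [roll, pitch, yaw] about the fixed x, y, z axes, in that order (R = Rz(yaw) Ry(pitch) Rx(roll)).
In Python, from workcell import state, capture, sign_off, nose_length gives the robot as it stands.
- The arm moves only by the tool step_arm, never from a script. Its argument "rows" is a list of rows, each an object of numbers: "ax", "ay", "az": the turn, a rotation vector about the tool's x, y, z in degrees; "tx", "ty", "tz": the shift along the tool's x, y, z in m; "gripper": the closure, from 0 (fully open) to 1 (shut). A call has 1 to 8 rows; each row shifts and turns the commanded pose from where the row before left it, along the tool's axes as they then stand; what a row does not reach is not made up. A row lasts 1/12 s, in which the tool goes at most 41.7 mm and 7.16 degrees, less where a joint would pass 70% of its speed; a pose out of reach is approached as far as the arm can. A call is refused whole if a number of a shift passes 0.0417 or a number of a turn 7.16, either way. A call with a gripper value outside its range is refused whole. The fingers move at their own pace and stop on an object; "squeeze" is the grip in N (left out, the last holds). Time passes only in rows, so rows that do not move let the fingers close. It gives the time, the measured TCP pose, the force and the opening at its end, in the units of the state.
- state(): the state, without advancing time (a new reading comes with each control period).
- capture(name): name is "scene" or "top" or "wrist"; returns a dict with "frame" (420x560x3 uint8, red, green, blue), "range_z" (420x560 float32, m along the optical axis (not along the pixel's ray), 0 where there is no reading), "camera_matrix" (3x3 intrinsics, pixels), "R" (3x3) and "t" (3): a world point X has camera coordinates R X + t. Camera axes: x right, y down, z forward; pixel columns grow to the right and rows downward; lengths in m; the calibration is good to about 2 mm. A picture is of the moment at which its call begins.
- sign_off(): hands the job in, once; it reports no verdict.
The state is a dict: "clock": time; "q": joint angles; "joint_vel": joint speeds; "tau": joint torques, N m; "tcp_pos": TCP position; "orientation": TCP orientation; "wrist_force": force on the tool from outside, world axes, zero at the start; "ft_torque": the same for the moment, N m; "opening": finger opening in m.
Only numpy, scipy, OpenCV 4.12 (cv2) and the standard library are available. Lean on these libraries where they do the work, as an engineer would, in place of code of your own. Each camera call takes 0.05 s, during which the arm holds its last target. There are 200 camera calls.

## Task

Open the steam steriliser: unscrew the handwheel (anticlockwise seen from above) until its pressure pad has risen right out of the cup on the lid, swing the clamp arm well aside and leave it there. Then lift the lid straight off the pot and set it down gently, flat and cup upward, in the middle of the round mat. Leave the jar, the box and the dish where they are.

Things in the scene. Friction and masses are not known exactly. Their poses are not given: they have to be found in the camera images.
- steriliser: Fixed steam steriliser: steel pot, 184 mm across, rim 110 mm above the table, on a white base plate 310 x 170 x 12 mm. Origin on the table under the pot's centre. Its x axis points from the pot's centre to the clamp arm's post (30 mm thick, 170 mm away); z is up. The pot has a black lug 18 mm wide on each side (+y and -y), 85 mm up.
- post_top (a point): Point on the post's vertical axis, the axis the clamp arm swings about, at the mid height of the arm (195 mm above the table).
- swing_peg (a point): Upright black peg, 20 mm thick, on the top of the clamp arm, 60 mm from the post's axis: the handle for swinging the arm (fixed to it, it does not spin). This point is on its axis 12 mm below its top; the peg stands free for 63 mm above the arm's flat bar (28 mm wide, 18 mm thick), whose top is 51 mm below this point.
- swing (a joint): Angle of the clamp arm about the post, rad: 0 with the screw over the lid's centre, positive anticlockwise seen from above, stops at -1.75 and +1.75. It can swing to either side, with friction of about 0.6 N m, and stays where it is left. It is blocked while the pad stands in the lid's cup.
- wheel_hub (a point): Centre of the black handwheel (rim 100 mm across on its centre line, 14 mm thick), at rim height, on the vertical screw axis, which is 170 mm from the post's axis. Rises with the stem.
- crank_mid (a point): Upright steel crank handle on the handwheel's rim, 20 mm thick, 60 mm tall, 50 mm off the screw axis; it spins freely about its own axis, so the hand need not turn with the wheel. This point is on its axis, 33 mm above its foot and 27 mm below its top, 40 mm above wheel_hub. It goes round and rises with the wheel.
- wheel (a joint): Turn of the handwheel, rad, 0 to 8.1; grows anticlockwise seen from above (unscrewing). Friction about 0.1 N m; stays where it is left.
- stem (a joint): Rise of the screw stem, with its pad and the handwheel, m: 0.02 / (2 pi) times wheel, that is 20 mm up for each turn, 0 to 0.0258. It moves only by turning the wheel. At 0 the pad is 1 mm above the floor of the lid's cup; from 0.011 it is clear above the cup's rim.
- pad_foot (a point): Centre of the underside of the pressure pad (26 mm across) at the foot of the stem.
- lid: Loose aluminium lid, 190 mm across, about 0.55 kg. Origin at the centre of the underside, z up. From the origin up: spigot 162 mm across, 8 mm deep, which sits in the pot's mouth (168 mm across); flange 190 mm across, 8 mm thick; then in the middle a round boss 48 mm across whose top, 52 mm above the origin, is hollowed into a cup 36 mm across and 12 mm deep. Take it by the boss. Seated, the origin is 102 mm above the table.
- cup_rim (a point): Centre of the cup's rim, at the top of the lid's boss (52 mm above the lid's origin).
- mat: Fixed round dark rubber mat, 250 mm across, 4 mm thick. Origin on the table under its centre.
- gel_jar: Bystander: white jar, 72 mm across, 100 mm tall; origin at the centre of its underside.
- uv_box: Bystander: white plastic box 210 x 130 x 61 mm; origin at the centre of its underside.
- dish: Bystander: open steel dish 220 x 140 x 40 mm; origin at the centre of its underside.
Not all that is in view belongs to the job. What is shaped like the lid but pink or yellow is not meant.

How it is judged:
By the outcome, as a careful person would: the job done as asked, in the order asked, and still so for the second after the job is handed in, with the robot touching nothing.
It also fails if it takes over 72 s, if anything falls off the work surface, if the arm or the gripper's body presses on something with over 40 N, if the wrist force passes 120 N, or if a joint passes its speed limit or range.

## Working session

There is one attempt and no reset: what is moved stays moved. The work goes in short steps, Python scripts to look and compute and a tool call to move; the robot and the scene stay as the last step left them, time stands still between calls to the robot, and variables do not carry over. Pictures are saved under pics/ and viewed, about 8 in all and at most 12, crops included, and the job is handed in when it is done.

Besides the shell and the picture viewer there is one more tool, called after "Call:" as name([rows], argument=value, ...), one row to a line, values as JSON. step_arm: Moves the arm, as the interface text tells. Its arguments: {"type":"object","properties":{"rows":{"type":"array"},"squeeze":{"type":"number"}},"required":["rows"]}

```bash
mkdir -p pics; ls; cat > h.py <<'E'
import numpy as np, cv2
from workcell import state, capture, sign_off, nose_length
def cap(n):
    c=capture(n); np.savez(f'{n}.npz',**c); return c
def ld(n): return dict(np.load(f'{n}.npz'))
def save(c,name,crop=None,scale=1):
    f=c['frame'][:,:,::-1]
    if crop: f=f[crop[1]:crop[3],crop[0]:crop[2]]
    cv2.imwrite('pics/'+name,cv2.resize(f,None,fx=scale,fy=scale))
def ray(c,u,v,z):
    d=c['R'].T@np.linalg.inv(c['camera_matrix'])@np.array([u,v,1.]); o=-c['R'].T@c['t']
    return o+d*(z-o[2])/d[2]
def cloud(c):
    H,W=c['range_z'].shape; u,v=np.meshgrid(np.arange(W),np.arange(H))
    P=np.stack([u,v,np.ones_like(u)],-1)@np.linalg.inv(c['camera_matrix']).T*c['range_z'][...,None]
    return (P-c['t'])@c['R']
def proj(c,X):
    p=c['camera_matrix']@(c['R']@np.array(X)+c['t']); return p[:2]/p[2]
E
python3 - <<'E'
from h import *
print(nose_length, state())
a=cap('scene');b=cap('top')
cv2.imwrite('pics/a.png',np.hstack([cv2.resize(x['frame'][:,:,::-1],(800,600)) for x in (a,)]))
save(b,'b.png',None,1.42)
for x in(a,b): print(x['camera_matrix'][0,0],-x['R'].T@x['t'])
E
```

```text
pics
0.014 {'clock': 0.0, 'q': array([-1.17162086,  0.33287149, -0.06469474,  1.46096484,  0.02160654,
        1.34991074, -0.08851364]), 'joint_vel': array([-0.00019244, -0.00028813,  0.00118516,  0.00017734,  0.00102794,
        0.00230595,  0.00127962]), 'tau': array([-2.42838769e-04, -6.25447369e+01,  4.88630659e-02, -3.91602480e+01,
        1.62082678e-02,  1.01179158e-02,  5.89277533e-06]), 'tcp_pos': array([0.2557216 , 0.56988566, 0.24450492]), 'orientation': array([3.14151538e+00, 1.45664564e-03, 1.14902511e+00]), 'wrist_force': array([ 0.27679048,  0.04444992, -0.10075093]), 'ft_torque': array([ 0.00987911,  0.00637939, -0.00302035]), 'opening': 0.0857158138784853}
502.9722820181851 [ 0.93241831 -0.73080662  1.48308747]
468.3595884625943 [ 0.32541346 -0.01759514  1.66204583]
```

View pics/a.png

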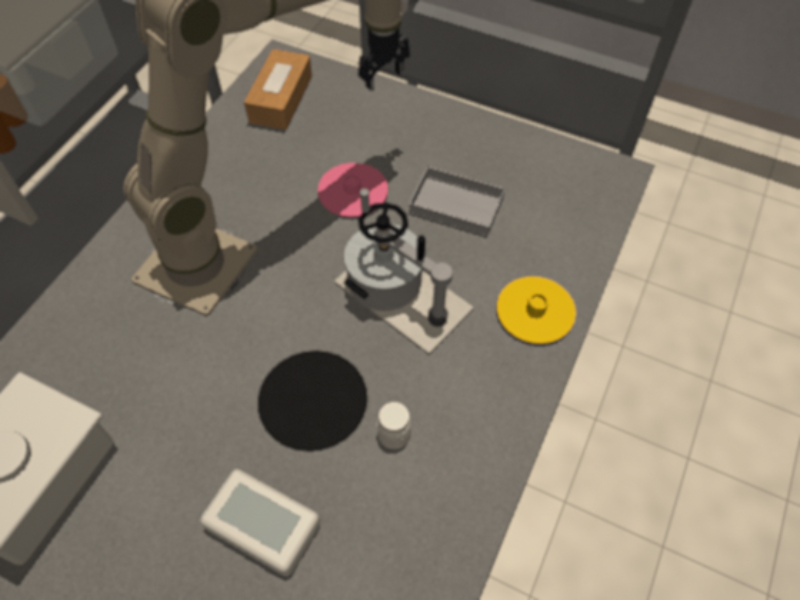

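View pics/b.png

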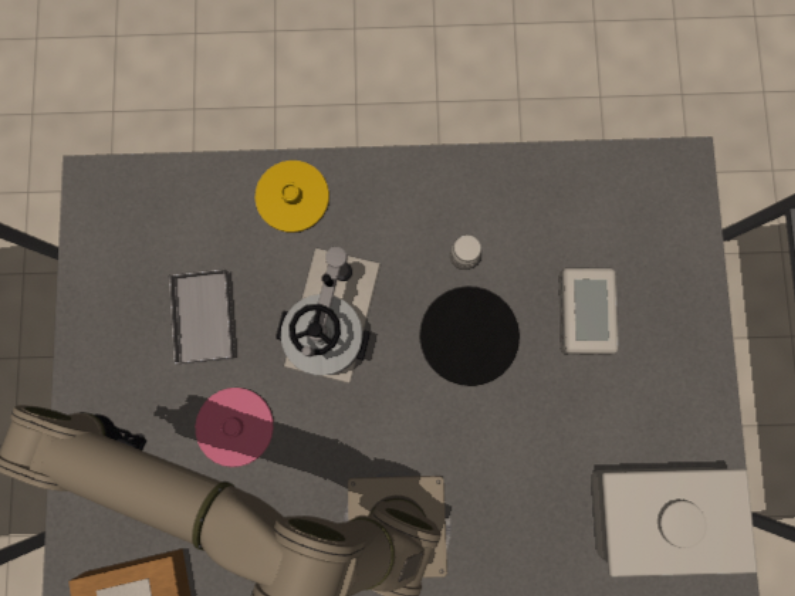

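The real lid is the grey one on the pot, at top-view (322,333). The look-alikes are yellow (292,196) and pink (234,427). The mat is the black disc at (470,336), the wheel is at (315,328), the post at (337,258), and the crank handle shows in the scene view at (365,197).

```bash
python3 - <<'E'
from h import *
a=ld('scene');b=ld('top')
for n,c,s in(('scene',a,1/1.43),('top',b,1/1.42)):
    P=cloud(c); f=c['frame'].astype(int); dark=f.max(2)<40
    m=(dark&(abs(P[...,2]-.004)<.02)&(P[...,0]>.35)).astype(np.uint8)
    k,l,st,ce=cv2.connectedComponentsWithStats(m); i=1+np.argmax(st[1:,4])
    cs,_=cv2.findContours((l==i).astype(np.uint8),0,1); e=cv2.fitEllipse(cv2.convexHull(max(cs,key=len)))
    print(n,'mat',ray(c,*e[0],.004),e)
    # steriliser region
    reg=(P[...,0]>.3)&(P[...,0]<.8)&(abs(P[...,1]-.1)<.25)
    for lo,hi in((.09,.13),(.13,.17),(.17,.2),(.2,.225),(.225,.25),(.25,.28),(.28,.33)):
        q=P[reg&(P[...,2]>lo)&(P[...,2]<hi)]
        if len(q): print(lo,hi,len(q),np.median(q,0).round(3),q.min(0).round(3),q.max(0).round(3))
save(a,'c.png',(230,120,340,250),5.4)
E
```

```text
scene mat [ 0.45890454 -0.20059268  0.004     ] ((218.92117309570312, 280.5179138183594), (66.31219482421875, 74.33548736572266), 64.19747924804688)
0.09 0.13 1538 [0.469 0.122 0.117] [0.362 0.054 0.09 ] [0.637 0.258 0.13 ]
0.13 0.17 181 [0.472 0.141 0.148] [0.436 0.098 0.13 ] [0.636 0.173 0.168]
0.17 0.2 158 [0.568 0.12  0.193] [0.437 0.09  0.177] [0.645 0.155 0.2  ]
0.2 0.225 439 [0.574 0.128 0.206] [0.437 0.09  0.2  ] [0.644 0.163 0.224]
0.225 0.25 558 [0.462 0.149 0.242] [0.403 0.103 0.226] [0.573 0.218 0.25 ]
0.25 0.28 114 [0.464 0.15  0.264] [0.4   0.105 0.25 ] [0.573 0.174 0.279]
0.28 0.33 50 [0.41  0.165 0.3  ] [0.398 0.159 0.282] [0.42  0.179 0.31 ]
top mat [ 0.45283027 -0.19550283  0.004     ] ((330.37310791015625, 235.81744384765625), (67.4862060546875, 69.9317398071289), 105.14514923095703)
0.09 0.13 1805 [0.444 0.145 0.118] [0.364 0.053 0.09 ] [0.621 0.271 0.13 ]
0.13 0.17 37 [0.45  0.144 0.15 ] [0.434 0.104 0.131] [0.614 0.174 0.166]
0.17 0.2 59 [0.535 0.137 0.198] [0.438 0.096 0.177] [0.611 0.17  0.2  ]
0.2 0.225 439 [0.581 0.13  0.208] [0.436 0.095 0.2  ] [0.642 0.18  0.223]
0.225 0.25 544 [0.457 0.155 0.244] [0.404 0.107 0.229] [0.566 0.217 0.25 ]
0.25 0.28 131 [0.462 0.157 0.253] [0.4   0.109 0.25 ] [0.57  0.215 0.28 ]
0.28 0.33 42 [0.407 0.171 0.305] [0.399 0.135 0.281] [0.562 0.181 0.311]
```

View pics/c.png

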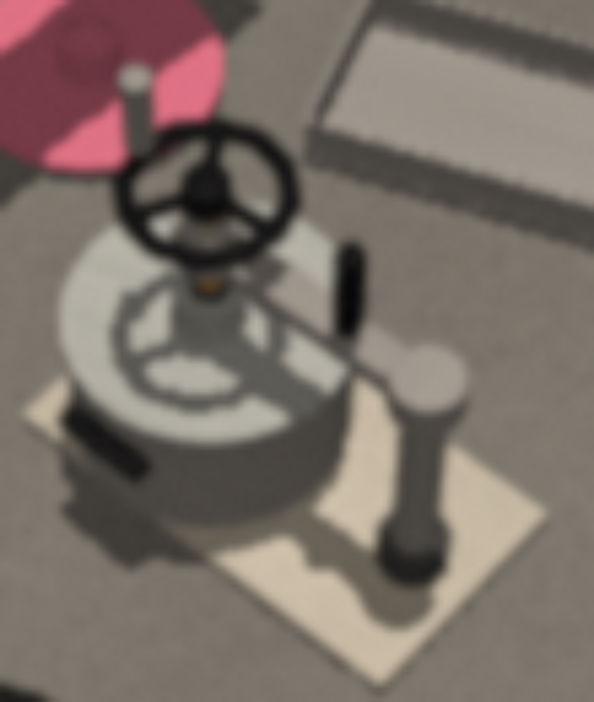

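```bash
python3 - <<'E'
from h import *
from scipy.optimize import least_squares
for n in('scene','top'):
    c=ld(n);P=cloud(c);f=c['frame'].astype(int);dark=f.max(2)<60
    def sel(x,y,r,lo,hi,m=True): return P[(np.hypot(P[...,0]-x,P[...,1]-y)<r)&(P[...,2]>lo)&(P[...,2]<hi)&m]
    q=sel(.46,.153,.075,.237,.253,dark); r=np.hypot(q[:,0]-.46,q[:,1]-.153); q=q[r>.038]
    s=least_squares(lambda p:np.hypot(q[:,0]-p[0],q[:,1]-p[1])-.05,[.46,.153],loss='soft_l1',f_scale=.004); print(n,'hub',s.x,len(q))
    q=sel(.408,.17,.03,.30,.32); print('crank top',q.mean(0),len(q), (q.min(0)+q.max(0))/2)
    q=sel(.565,.135,.035,.255,.28); print('peg top',q.mean(0),len(q),(q.min(0)+q.max(0))/2,q[:,2].max())
    q=sel(.62,.125,.04,.195,.24); z=np.percentile(q[:,2],80); q=q[q[:,2]>z-.008]; print('post top',(q.min(0)+q.max(0))/2,q.mean(0),len(q))
    q=sel(.45,.145,.13,.114,.124); q=q[np.hypot(q[:,0]-.45,q[:,1]-.145)<.12]
    h=cv2.convexHull(q[:,:2].astype(np.float32)*1000)[:,0]/1000
    s=least_squares(lambda p:np.hypot(h[:,0]-p[0],h[:,1]-p[1])-.095,[.45,.145],loss='soft_l1',f_scale=.003); print('lid',s.x,np.abs(s.fun).mean())
E
```

```text
scene hub [0.45949683 0.15718838] 266
crank top [0.40923105 0.16843468 0.30378218] 26 [0.40889817 0.16938471 0.30477635]
peg top [0.56502669 0.12798807 0.26814818] 47 [0.56327203 0.13015086 0.26678965] 0.27819514475072343
post top [0.61234881 0.11567305 0.2109371 ] [0.6167624  0.1153132  0.20790817] 185
lid [0.45772638 0.15871978] 0.0009106615192239658
top hub [0.45676169 0.15945209] 345
crank top [0.40832886 0.17153205 0.30518477] 35 [0.40827686 0.171759   0.30567992]
peg top [0.56157039 0.13228513 0.27205502] 38 [0.56162895 0.13249656 0.26809005] 0.27996481604782025
post top [0.61146229 0.11685163 0.21132923] [0.61690669 0.11795004 0.21010093] 188
lid [0.45743731 0.16208218] 0.0011354970224294778
```

Call:
step_arm([
  {"az":7.1,"tz":-0.0145,"gripper":0.45},
  {"az":7.1,"tz":-0.0145,"gripper":0.45},
  {"az":7.1,"tz":-0.0145,"gripper":0.45},
  {"az":7.1,"tz":-0.0145,"gripper":0.45},
  {"az":7.1,"tz":-0.0145,"gripper":0.45},
  {"az":7.1,"tz":-0.0145,"gripper":0.45},
  {"az":7.1,"tz":-0.0145,"gripper":0.45},
  {"az":7.1,"tz":-0.0145,"gripper":0.45},
], squeeze=30)

```text
schema error: expected keys ax, ay, az, tx, ty, tz, gripper
```

Call:
step_arm([
  {"az":4.5,"gripper":0.45},
  {"az":4.5,"gripper":0.45},
  {"gripper":0.45},
])

```text
schema error: expected keys ax, ay, az, tx, ty, tz, gripper
```

Call:
step_arm([
  {"ax":0,"ay":0,"az":7.1,"tx":0,"ty":0,"tz":-0.0145,"gripper":0.45},
  {"ax":0,"ay":0,"az":7.1,"tx":0,"ty":0,"tz":-0.0145,"gripper":0.45},
  {"ax":0,"ay":0,"az":7.1,"tx":0,"ty":0,"tz":-0.0145,"gripper":0.45},
  {"ax":0,"ay":0,"az":7.1,"tx":0,"ty":0,"tz":-0.0145,"gripper":0.45},
  {"ax":0,"ay":0,"az":7.1,"tx":0,"ty":0,"tz":-0.0145,"gripper":0.45},
  {"ax":0,"ay":0,"az":7.1,"tx":0,"ty":0,"tz":-0.0145,"gripper":0.45},
  {"ax":0,"ay":0,"az":7.1,"tx":0,"ty":0,"tz":-0.0145,"gripper":0.45},
  {"ax":0,"ay":0,"az":7.1,"tx":0,"ty":0,"tz":-0.0145,"gripper":0.45},
], squeeze=30)

```text
clock: 0.77
tcp_pos: [0.2558, 0.5701, 0.3616]
orientation: [3.141, 0.0, 0.152]
wrist_force: [0.0, 1.5, -0.3]
opening: 0.0474
```

Call:
step_arm([
  {"ax":0,"ay":0,"az":4.5,"tx":0,"ty":0,"tz":0,"gripper":0.45},
  {"ax":0,"ay":0,"az":4.5,"tx":0,"ty":0,"tz":0,"gripper":0.45},
  {"ax":0,"ay":0,"az":0,"tx":0,"ty":0,"tz":0,"gripper":0.45},
])

```text
clock: 1.02
tcp_pos: [0.2558, 0.5702, 0.3611]
orientation: [3.141, 0.0, -0.003]
wrist_force: [0.5, -0.1, 0.4]
opening: 0.0467
```

Call:
step_arm([
  {"ax":0,"ay":0,"az":0,"tx":0.0127,"ty":0.0333,"tz":0,"gripper":0.45},
  {"ax":0,"ay":0,"az":0,"tx":0.0127,"ty":0.0333,"tz":0,"gripper":0.45},
  {"ax":0,"ay":0,"az":0,"tx":0.0127,"ty":0.0333,"tz":0,"gripper":0.45},
  {"ax":0,"ay":0,"az":0,"tx":0.0127,"ty":0.0333,"tz":0,"gripper":0.45},
  {"ax":0,"ay":0,"az":0,"tx":0.0127,"ty":0.0333,"tz":0,"gripper":0.45},
  {"ax":0,"ay":0,"az":0,"tx":0.0127,"ty":0.0333,"tz":0,"gripper":0.45},
  {"ax":0,"ay":0,"az":0,"tx":0.0127,"ty":0.0333,"tz":0,"gripper":0.45},
  {"ax":0,"ay":0,"az":0,"tx":0.0127,"ty":0.0333,"tz":0,"gripper":0.45},
])

```text
clock: 1.68
tcp_pos: [0.3578, 0.302, 0.361]
orientation: [3.141, 0.0, 0.004]
wrist_force: [0.6, 0.2, -0.4]
opening: 0.0469
```

Call:
step_arm([
  {"ax":0,"ay":0,"az":0,"tx":0.0127,"ty":0.0333,"tz":0,"gripper":0.45},
  {"ax":0,"ay":0,"az":0,"tx":0.0127,"ty":0.0333,"tz":0,"gripper":0.45},
  {"ax":0,"ay":0,"az":0,"tx":0.0127,"ty":0.0333,"tz":0,"gripper":0.45},
  {"ax":0,"ay":0,"az":0,"tx":0.0127,"ty":0.0333,"tz":0,"gripper":0.45},
  {"ax":0,"ay":0,"az":0,"tx":0,"ty":0,"tz":0,"gripper":0.45},
  {"ax":0,"ay":0,"az":0,"tx":0,"ty":0,"tz":0,"gripper":0.45},
])

```text
clock: 2.18
tcp_pos: [0.409, 0.169, 0.3614]
orientation: [-3.141, -0.0, -0.001]
wrist_force: [-0.7, 1.4, -1.0]
opening: 0.0473
```

```bash
python3 - <<'E'
from h import *
s=state();print(s['tcp_pos'],s['q'].round(2));w=cap('wrist');save(w,'w1.png',None,1.2)
P=cloud(w);q=P[(P[...,2]>.295)&(P[...,2]<.318)&(np.hypot(P[...,0]-.408,P[...,1]-.17)<.03)]
print('crank',len(q),q.mean(0) if len(q) else 0,(q.min(0)+q.max(0))/2 if len(q) else 0, proj(w,[.4085,.170,.31]),-w['R'].T@w['t'])
E
```

```text
[0.40897344 0.16897034 0.36136445] [-0.93 -0.15  0.39  1.73  0.06  1.55 -0.55]
crank 700 [0.40587377 0.17488444 0.30499288] [0.40576661 0.17330191 0.3014855 ] [281.41921008 234.77355217] [0.40748668 0.24160399 0.49116049]
```

View pics/w1.png

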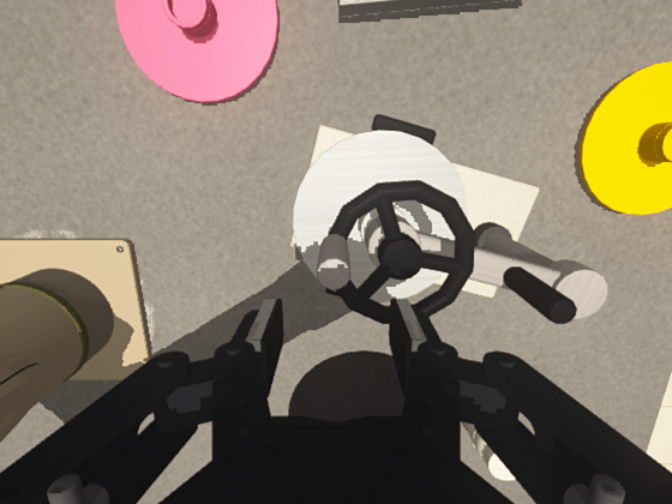

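The wrist view shows the crank handle's top at (333,275), between the jaws, with the wheel hub at (400,255) and the peg at (540,293). I'll descend and grip the crank.

Call:
step_arm([
  {"ax":0,"ay":0,"az":0,"tx":-0.002,"ty":-0.003,"tz":0.02,"gripper":0.45},
  {"ax":0,"ay":0,"az":0,"tx":0,"ty":0,"tz":0.02,"gripper":0.45},
  {"ax":0,"ay":0,"az":0,"tx":0,"ty":0,"tz":0.02,"gripper":0.45},
  {"ax":0,"ay":0,"az":0,"tx":0,"ty":0,"tz":0.02,"gripper":0.45},
  {"ax":0,"ay":0,"az":0,"tx":0,"ty":0,"tz":0,"gripper":0.8},
  {"ax":0,"ay":0,"az":0,"tx":0,"ty":0,"tz":0,"gripper":0.8},
  {"ax":0,"ay":0,"az":0,"tx":0,"ty":0,"tz":0,"gripper":0.8},
  {"ax":0,"ay":0,"az":0,"tx":0,"ty":0,"tz":0,"gripper":0.8},
], squeeze=30)

```text
clock: 2.9
tcp_pos: [0.407, 0.174, 0.2817]
orientation: [3.141, -0.001, 0.001]
wrist_force: [6.1, 0.8, -11.8]
opening: 0.0193
```

Call:
step_arm([
  {"ax":0,"ay":0,"az":0,"tx":-0.0014,"ty":0.0156,"tz":-0.001,"gripper":0.8},
  {"ax":0,"ay":0,"az":0,"tx":0.0035,"ty":0.0152,"tz":-0.001,"gripper":0.8},
  {"ax":0,"ay":0,"az":0,"tx":0.0081,"ty":0.0134,"tz":-0.001,"gripper":0.8},
])

```text
clock: 3.15
tcp_pos: [0.4155, 0.1296, 0.2844]
orientation: [3.141, 0.002, 0.003]
wrist_force: [-0.0, 2.9, -10.3]
opening: 0.0191
```

Call:
step_arm([
  {"ax":0,"ay":0,"az":0,"tx":0,"ty":0,"tz":0,"gripper":0.8},
])

```text
clock: 3.23
tcp_pos: [0.4173, 0.1277, 0.2846]
orientation: [3.141, 0.0, -0.001]
wrist_force: [0.6, -3.3, -9.4]
opening: 0.0192
```

Call:
step_arm([
  {"ax":0,"ay":0,"az":0,"tx":0.0118,"ty":0.0103,"tz":-0.001,"gripper":0.8},
  {"ax":0,"ay":0,"az":0,"tx":0.0144,"ty":0.0061,"tz":-0.001,"gripper":0.8},
  {"ax":0,"ay":0,"az":0,"tx":0.0156,"ty":0.0014,"tz":-0.001,"gripper":0.8},
  {"ax":0,"ay":0,"az":0,"tx":0.0152,"ty":-0.0035,"tz":-0.001,"gripper":0.8},
  {"ax":0,"ay":0,"az":0,"tx":0.0134,"ty":-0.0081,"tz":-0.001,"gripper":0.8},
  {"ax":0,"ay":0,"az":0,"tx":0.0103,"ty":-0.0118,"tz":-0.001,"gripper":0.8},
  {"ax":0,"ay":0,"az":0,"tx":0.0061,"ty":-0.0144,"tz":-0.001,"gripper":0.8},
  {"ax":0,"ay":0,"az":0,"tx":0,"ty":0,"tz":0,"gripper":0.8},
])

```text
clock: 3.9
tcp_pos: [0.5046, 0.1532, 0.2919]
orientation: [3.142, -0.002, 0.004]
wrist_force: [5.0, 1.1, -7.0]
opening: 0.0192
```

Call:
step_arm([
  {"ax":0,"ay":0,"az":0,"tx":0.0014,"ty":-0.0156,"tz":-0.001,"gripper":0.8},
  {"ax":0,"ay":0,"az":0,"tx":-0.0035,"ty":-0.0152,"tz":-0.001,"gripper":0.8},
  {"ax":0,"ay":0,"az":0,"tx":-0.0081,"ty":-0.0134,"tz":-0.001,"gripper":0.8},
  {"ax":0,"ay":0,"az":0,"tx":-0.0118,"ty":-0.0103,"tz":-0.001,"gripper":0.8},
  {"ax":0,"ay":0,"az":0,"tx":-0.0144,"ty":-0.0061,"tz":-0.001,"gripper":0.8},
  {"ax":0,"ay":0,"az":0,"tx":-0.0156,"ty":-0.0014,"tz":-0.001,"gripper":0.8},
  {"ax":0,"ay":0,"az":0,"tx":-0.0152,"ty":0.0035,"tz":-0.001,"gripper":0.8},
  {"ax":0,"ay":0,"az":0,"tx":0,"ty":0,"tz":0,"gripper":0.8},
])

```text
clock: 4.57
tcp_pos: [0.434, 0.2083, 0.2988]
orientation: [-3.142, 0.001, 0.002]
wrist_force: [-2.0, -1.8, -7.4]
opening: 0.0194
```

Call:
step_arm([
  {"ax":0,"ay":0,"az":0,"tx":-0.0134,"ty":0.0081,"tz":-0.001,"gripper":0.8},
  {"ax":0,"ay":0,"az":0,"tx":-0.0103,"ty":0.0118,"tz":-0.001,"gripper":0.8},
  {"ax":0,"ay":0,"az":0,"tx":-0.0061,"ty":0.0144,"tz":-0.001,"gripper":0.8},
  {"ax":0,"ay":0,"az":0,"tx":-0.0014,"ty":0.0156,"tz":-0.001,"gripper":0.8},
  {"ax":0,"ay":0,"az":0,"tx":0.0035,"ty":0.0152,"tz":-0.001,"gripper":0.8},
  {"ax":0,"ay":0,"az":0,"tx":0,"ty":0,"tz":0,"gripper":0.8},
  {"ax":0,"ay":0,"az":0,"tx":0,"ty":0,"tz":0,"gripper":0.8},
])

```text
clock: 5.15
tcp_pos: [0.4084, 0.1429, 0.3034]
orientation: [3.141, 0.001, -0.0]
wrist_force: [-1.6, -1.8, -6.4]
opening: 0.0192
```

Call:
step_arm([
  {"ax":0,"ay":0,"az":0,"tx":0,"ty":0,"tz":0,"gripper":0.45},
  {"ax":0,"ay":0,"az":0,"tx":0,"ty":0,"tz":0,"gripper":0.45},
  {"ax":0,"ay":0,"az":0,"tx":0,"ty":0,"tz":0,"gripper":0.45},
  {"ax":0,"ay":0,"az":0,"tx":0,"ty":0,"tz":-0.025,"gripper":0.45},
  {"ax":0,"ay":0,"az":0,"tx":0,"ty":0,"tz":-0.025,"gripper":0.45},
  {"ax":0,"ay":0,"az":0,"tx":0,"ty":0,"tz":-0.025,"gripper":0.45},
  {"ax":0,"ay":0,"az":0,"tx":0,"ty":0,"tz":0,"gripper":0.45},
  {"ax":0,"ay":0,"az":0,"tx":0,"ty":0,"tz":0,"gripper":0.45},
])

```text
clock: 5.82
tcp_pos: [0.4092, 0.1438, 0.3797]
orientation: [-3.14, -0.003, 0.001]
wrist_force: [0.0, 0.2, -1.2]
opening: 0.0467
```

```bash
python3 - <<'E'
from h import *
a=cap('scene');s=state();print(s['tcp_pos'])
P=cloud(a);f=a['frame'].astype(int);dark=f.max(2)<60
q=P[dark&(np.hypot(P[...,0]-.458,P[...,1]-.159)<.075)&(P[...,2]>.225)&(P[...,2]<.285)]
print('rim z',np.percentile(q[:,2],[10,25,50,75,90]))
save(a,'d.png',(215,110,355,250),4.2)
E
```

```text
[0.40880616 0.14357233 0.3785418 ]
rim z [0.25985952 0.26219737 0.26502021 0.26752285 0.27042392]
```

View pics/d.png

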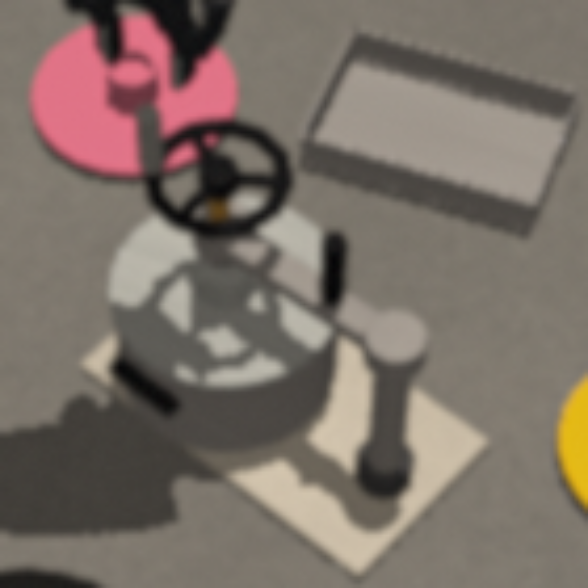

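The wheel rim has risen from z≈0.243 to 0.265, about 22 mm, and the pad stands clear above the boss (crop ~(215,240)). Next is the peg.

Call:
step_arm([
  {"ax":0,"ay":0,"az":0,"tx":0.0308,"ty":0.0024,"tz":0,"gripper":0.55},
  {"ax":0,"ay":0,"az":0,"tx":0.0308,"ty":0.0024,"tz":0,"gripper":0.55},
  {"ax":0,"ay":0,"az":0,"tx":0.0308,"ty":0.0024,"tz":0,"gripper":0.55},
  {"ax":0,"ay":0,"az":0,"tx":0.0308,"ty":0.0024,"tz":0,"gripper":0.55},
  {"ax":0,"ay":0,"az":0,"tx":0.0308,"ty":0.0024,"tz":0,"gripper":0.55},
  {"ax":0,"ay":0,"az":0,"tx":0,"ty":0,"tz":0.02,"gripper":0.55},
  {"ax":0,"ay":0,"az":0,"tx":0,"ty":0,"tz":0.02,"gripper":0.55},
  {"ax":0,"ay":0,"az":0,"tx":0,"ty":0,"tz":0,"gripper":0.55},
])

```text
clock: 6.53
tcp_pos: [0.5614, 0.1309, 0.3332]
orientation: [3.138, 0.007, 0.0]
wrist_force: [-0.8, 0.5, -0.2]
opening: 0.0385
```

```bash
python3 - <<'E'
from h import *
s=state();print(s['tcp_pos']);w=cap('wrist')
P=cloud(w);f=w['frame'].astype(int)
m=(P[...,2]>.262)&(P[...,2]<.275)&(np.hypot(P[...,0]-.563,P[...,1]-.131)<.025);q=P[m]
print(len(q),q.mean(0),q.min(0),q.max(0))
save(w,'w2.png',None,1.2)
E
```

```text
[0.56144071 0.13088149 0.33320785]
281 [0.5607708  0.13782307 0.27097512] [0.55090639 0.12412909 0.26202689] [0.57015217 0.14256663 0.27499733]
```

View pics/w2.png

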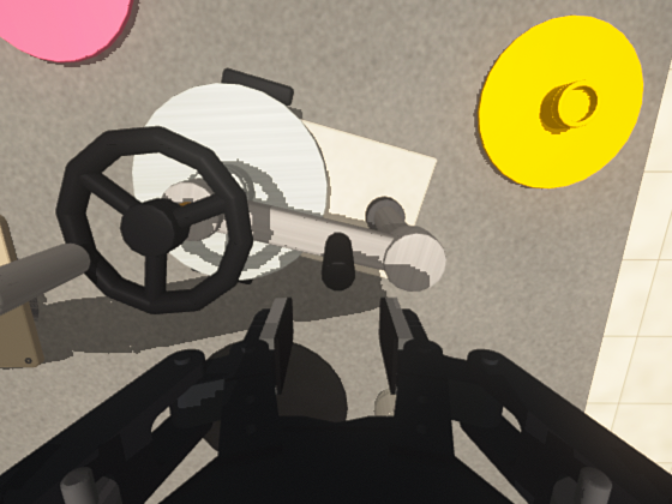

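The peg top is at (340,275), centred between the jaws. Lowering onto it and gripping.

Call:
step_arm([
  {"ax":0,"ay":0,"az":0,"tx":0,"ty":-0.002,"tz":0.02,"gripper":0.55},
  {"ax":0,"ay":0,"az":0,"tx":0,"ty":0,"tz":0.02,"gripper":0.55},
  {"ax":0,"ay":0,"az":0,"tx":0,"ty":0,"tz":0.02,"gripper":0.55},
  {"ax":0,"ay":0,"az":0,"tx":0,"ty":0,"tz":0.02,"gripper":0.55},
  {"ax":0,"ay":0,"az":0,"tx":0,"ty":0,"tz":0,"gripper":0.8},
  {"ax":0,"ay":0,"az":0,"tx":0,"ty":0,"tz":0,"gripper":0.8},
  {"ax":0,"ay":0,"az":0,"tx":0,"ty":0,"tz":0,"gripper":0.8},
], squeeze=40)

```text
clock: 7.17
tcp_pos: [0.5623, 0.1333, 0.2584]
orientation: [3.142, 0.001, 0.001]
wrist_force: [2.4, 0.5, -15.2]
opening: 0.0189
```

Call:
step_arm([
  {"ax":0,"ay":0,"az":0,"tx":0.0017,"ty":-0.005,"tz":0,"gripper":0.8},
  {"ax":0,"ay":0,"az":0,"tx":0.0017,"ty":-0.0049,"tz":0,"gripper":0.8},
  {"ax":0,"ay":0,"az":0,"tx":0.0051,"ty":-0.0092,"tz":0,"gripper":0.8},
  {"ax":0,"ay":0,"az":0,"tx":0.0065,"ty":-0.0081,"tz":0,"gripper":0.8},
])

```text
clock: 7.5
tcp_pos: [0.5728, 0.1592, 0.2582]
orientation: [3.141, 0.013, -0.001]
wrist_force: [-27.6, -1.6, 1.2]
opening: 0.0185
```

Call:
step_arm([
  {"ax":0,"ay":0,"az":0,"tx":0.0079,"ty":-0.0068,"tz":0,"gripper":0.8},
  {"ax":0,"ay":0,"az":0,"tx":0.009,"ty":-0.0054,"tz":0,"gripper":0.8},
  {"ax":0,"ay":0,"az":0,"tx":0.0098,"ty":-0.0038,"tz":0,"gripper":0.8},
  {"ax":0,"ay":0,"az":0,"tx":0.0102,"ty":-0.002,"tz":0,"gripper":0.8},
  {"ax":0,"ay":0,"az":0,"tx":0.0105,"ty":-0.0002,"tz":0,"gripper":0.8},
  {"ax":0,"ay":0,"az":0,"tx":0,"ty":0,"tz":0,"gripper":0.8},
])

```text
clock: 8.0
tcp_pos: [0.6237, 0.1912, 0.2586]
orientation: [-3.128, 0.002, 0.013]
wrist_force: [-0.6, 31.6, -10.4]
opening: 0.0172
```

Call:
step_arm([
  {"ax":0,"ay":0,"az":0,"tx":0,"ty":0,"tz":0,"gripper":0.5},
  {"ax":0,"ay":0,"az":0,"tx":0,"ty":0,"tz":0,"gripper":0.5},
  {"ax":0,"ay":0,"az":0,"tx":0,"ty":0,"tz":0,"gripper":0.5},
  {"ax":0,"ay":0,"az":0,"tx":0,"ty":0,"tz":-0.03,"gripper":0.5},
  {"ax":0,"ay":0,"az":0,"tx":0,"ty":0,"tz":-0.03,"gripper":0.5},
  {"ax":0,"ay":0,"az":0,"tx":0,"ty":0,"tz":-0.03,"gripper":0.5},
  {"ax":0,"ay":0,"az":0,"tx":0,"ty":0,"tz":-0.02,"gripper":0.5},
])

```text
clock: 8.58
tcp_pos: [0.6255, 0.1773, 0.3729]
orientation: [-3.14, -0.004, -0.001]
wrist_force: [-0.1, 0.4, 0.5]
opening: 0.0428
```

```bash
python3 - <<'E'
from h import *
s=state();print(s['tcp_pos'],s['orientation'])
a=cap('scene');b=cap('top')
for c in(a,b):
    P=cloud(c);f=c['frame'].astype(int)
    q=P[(f.max(2)<60)&(P[...,2]>.25)&(P[...,2]<.28)&(P[...,0]>.5)&(P[...,0]<.8)&(P[...,1]>.2)&(P[...,1]<.4)]
    print(len(q),q.mean(0) if len(q) else 0)
    q=P[(P[...,2]>.14)&(P[...,2]<.165)&(np.hypot(P[...,0]-.458,P[...,1]-.16)<.05)]
    r=q[q[:,2]>.148];print('boss',len(r),r.mean(0),r.min(0),r.max(0))
    q=P[(P[...,2]>.113)&(P[...,2]<.125)&(np.hypot(P[...,0]-.458,P[...,1]-.16)<.115)]
    print('lid bbox',np.percentile(q,[.5,99.5],axis=0))
cv2.imwrite('pics/e.png',np.hstack([cv2.resize(a['frame'][110:300,215:405,::-1],(400,400)),cv2.resize(b['frame'][100:290,140:330,::-1],(400,400))]))
E
```

```text
[0.62550785 0.17729606 0.37288295] [-3.14043726e+00 -4.20329047e-03 -9.40840782e-04]
274 [0.63512832 0.27145441 0.26376797]
boss 70 [0.45854288 0.1576478  0.15303506] [0.4343512  0.13194581 0.14801689] [0.48026684 0.18166516 0.16094514]
lid bbox [[0.36738272 0.06738112 0.1130655 ]
 [0.54953813 0.24946438 0.12465059]]
114 [0.61631201 0.32221292 0.26671959]
boss 5 [0.46278938 0.14114782 0.15437149] [0.45586905 0.14007624 0.1506768 ] [0.46968561 0.14403994 0.15925221]
lid bbox [[0.37639672 0.06833929 0.11318368]
 [0.54970746 0.1596748  0.12453558]]
```

View pics/e.png

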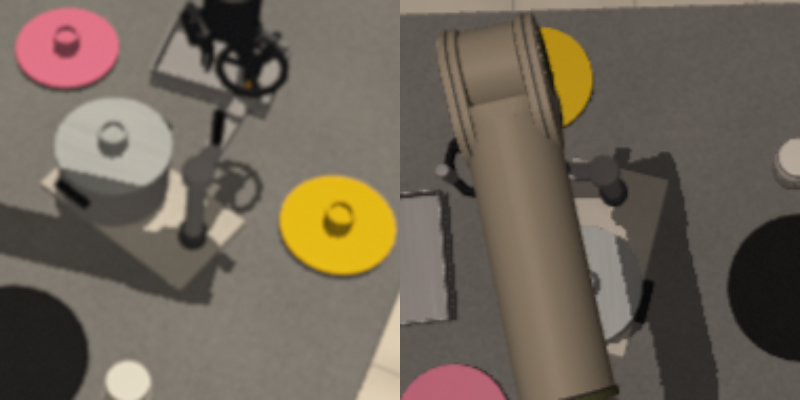

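The clamp arm is now well aside, with the wheel above the dish side at scene-crop (250,68). The lid is uncovered, with its boss at (112,140). I'll go above the boss.

Call:
step_arm([
  {"ax":0,"ay":0,"az":0,"tx":-0.028,"ty":0.0032,"tz":0,"gripper":0},
  {"ax":0,"ay":0,"az":0,"tx":-0.028,"ty":0.0032,"tz":0,"gripper":0},
  {"ax":0,"ay":0,"az":0,"tx":-0.028,"ty":0.0032,"tz":0,"gripper":0},
  {"ax":0,"ay":0,"az":0,"tx":-0.028,"ty":0.0032,"tz":0,"gripper":0},
  {"ax":0,"ay":0,"az":0,"tx":-0.028,"ty":0.0032,"tz":0.02,"gripper":0},
  {"ax":0,"ay":0,"az":0,"tx":-0.028,"ty":0.0032,"tz":0.04,"gripper":0},
  {"ax":0,"ay":0,"az":0,"tx":0,"ty":0,"tz":0.04,"gripper":0},
  {"ax":0,"ay":0,"az":0,"tx":0,"ty":0,"tz":0,"gripper":0},
])

```text
clock: 9.35
tcp_pos: [0.4574, 0.1581, 0.2686]
orientation: [3.139, 0.007, 0.001]
wrist_force: [-0.8, 0.3, -1.8]
opening: 0.0855
```

```bash
python3 - <<'E'
from h import *
s=state();print(s['tcp_pos'],s['orientation'],s['opening']);w=cap('wrist')
P=cloud(w)
q=P[(P[...,2]>.149)&(P[...,2]<.159)&(np.hypot(P[...,0]-.458,P[...,1]-.16)<.05)];print('boss',len(q),(np.percentile(q,1,axis=0)+np.percentile(q,99,axis=0))/2,np.ptp(q,axis=0),q.mean(0))
print(proj(w,[.458,.16,.154]))
save(w,'w3.png',None,1.2)
E
```

```text
[0.45736363 0.15805228 0.26858786] [3.13874927e+00 7.48568628e-03 1.01818405e-03] 0.08551769262060857
boss 1094 [0.45472435 0.16394858 0.1528736 ] [0.04691338 0.04700554 0.00800444] [0.45485592 0.16417829 0.15438789]
[283.33262615 206.52407597]
```

View pics/w3.png

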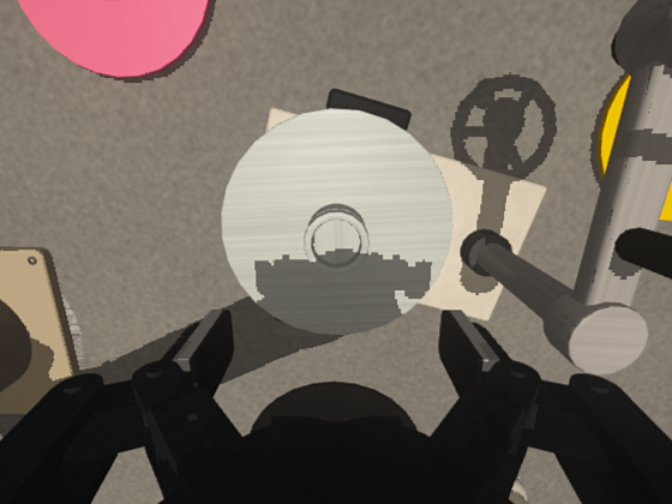

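The lid's cup is at (336,240), centred between the open jaws. Descending and gripping.

Call:
step_arm([
  {"ax":0,"ay":0,"az":0,"tx":-0.0005,"ty":-0.0035,"tz":0.03,"gripper":0},
  {"ax":0,"ay":0,"az":0,"tx":0,"ty":0,"tz":0.03,"gripper":0},
  {"ax":0,"ay":0,"az":0,"tx":0,"ty":0,"tz":0.03,"gripper":0},
  {"ax":0,"ay":0,"az":0,"tx":0,"ty":0,"tz":0.02,"gripper":0},
  {"ax":0,"ay":0,"az":0,"tx":0,"ty":0,"tz":0.01,"gripper":0},
  {"ax":0,"ay":0,"az":0,"tx":0,"ty":0,"tz":0.008,"gripper":0},
  {"ax":0,"ay":0,"az":0,"tx":0,"ty":0,"tz":0,"gripper":0},
])

```text
clock: 9.98
tcp_pos: [0.4615, 0.1632, 0.1466]
orientation: [3.141, -0.0, 0.0]
wrist_force: [-1.4, 0.5, 0.5]
opening: 0.0852
```

Call:
step_arm([
  {"ax":0,"ay":0,"az":0,"tx":0,"ty":0,"tz":0,"gripper":0.3},
  {"ax":0,"ay":0,"az":0,"tx":0,"ty":0,"tz":0,"gripper":0.4},
  {"ax":0,"ay":0,"az":0,"tx":0,"ty":0,"tz":0,"gripper":0.5},
  {"ax":0,"ay":0,"az":0,"tx":0,"ty":0,"tz":0,"gripper":0.6},
  {"ax":0,"ay":0,"az":0,"tx":0,"ty":0,"tz":0,"gripper":0.6},
  {"ax":0,"ay":0,"az":0,"tx":0,"ty":0,"tz":0,"gripper":0.6},
], squeeze=60)

```text
clock: 10.48
tcp_pos: [0.4585, 0.1637, 0.1473]
orientation: [-3.141, 0.005, 0.001]
wrist_force: [-19.2, -1.1, 17.7]
opening: 0.0461
```

The tool stopped about 8 mm high and 4 mm off in x. I'll open, correct and grip again.

Call:
step_arm([
  {"ax":0,"ay":0,"az":0,"tx":0,"ty":0,"tz":0,"gripper":0.1},
  {"ax":0,"ay":0,"az":0,"tx":0,"ty":0,"tz":0,"gripper":0.1},
  {"ax":0,"ay":0,"az":0,"tx":0,"ty":0,"tz":0,"gripper":0.1},
  {"ax":0,"ay":0,"az":0,"tx":-0.0025,"ty":0,"tz":0.004,"gripper":0.1},
  {"ax":0,"ay":0,"az":0,"tx":-0.002,"ty":0,"tz":0.004,"gripper":0.1},
  {"ax":0,"ay":0,"az":0,"tx":0,"ty":0,"tz":0,"gripper":0.1},
])

```text
clock: 10.98
tcp_pos: [0.4554, 0.163, 0.1373]
orientation: [3.141, 0.001, 0.001]
wrist_force: [0.7, 0.3, 0.4]
opening: 0.0769
```

Call:
step_arm([
  {"ax":0,"ay":0,"az":0,"tx":0,"ty":0,"tz":0,"gripper":0.3},
  {"ax":0,"ay":0,"az":0,"tx":0,"ty":0,"tz":0,"gripper":0.4},
  {"ax":0,"ay":0,"az":0,"tx":0,"ty":0,"tz":0,"gripper":0.5},
  {"ax":0,"ay":0,"az":0,"tx":0,"ty":0,"tz":0,"gripper":0.6},
  {"ax":0,"ay":0,"az":0,"tx":0,"ty":0,"tz":0,"gripper":0.6},
  {"ax":0,"ay":0,"az":0,"tx":0,"ty":0,"tz":0,"gripper":0.6},
], squeeze=60)

```text
clock: 11.48
tcp_pos: [0.457, 0.1632, 0.139]
orientation: [-3.141, -0.002, 0.0]
wrist_force: [-0.5, 0.2, 6.2]
opening: 0.0465
```

Call:
step_arm([
  {"ax":0,"ay":0,"az":0,"tx":0,"ty":0,"tz":-0.004,"gripper":0.6},
  {"ax":0,"ay":0,"az":0,"tx":0,"ty":0,"tz":-0.006,"gripper":0.6},
  {"ax":0,"ay":0,"az":0,"tx":0,"ty":0,"tz":-0.01,"gripper":0.6},
  {"ax":0,"ay":0,"az":0,"tx":0,"ty":0,"tz":-0.01,"gripper":0.6},
  {"ax":0,"ay":0,"az":0,"tx":0,"ty":0,"tz":-0.015,"gripper":0.6},
  {"ax":0,"ay":0,"az":0,"tx":0,"ty":0,"tz":-0.02,"gripper":0.6},
  {"ax":0,"ay":0,"az":0,"tx":0,"ty":0,"tz":-0.02,"gripper":0.6},
  {"ax":0,"ay":0,"az":0,"tx":0,"ty":0,"tz":0,"gripper":0.6},
], squeeze=70)

```text
clock: 12.15
tcp_pos: [0.4578, 0.1637, 0.2274]
orientation: [-3.138, -0.005, 0.0]
wrist_force: [1.6, 0.8, -6.3]
opening: 0.0463
```

Call:
step_arm([
  {"ax":0,"ay":0,"az":0,"tx":0,"ty":0.01,"tz":0,"gripper":0.6},
  {"ax":0,"ay":0,"az":0,"tx":0,"ty":0.02,"tz":0,"gripper":0.6},
  {"ax":0,"ay":0,"az":0,"tx":0,"ty":0.025,"tz":0,"gripper":0.6},
  {"ax":0,"ay":0,"az":0,"tx":0,"ty":0.025,"tz":0,"gripper":0.6},
  {"ax":0,"ay":0,"az":0,"tx":0,"ty":0.025,"tz":0,"gripper":0.6},
  {"ax":0,"ay":0,"az":0,"tx":0,"ty":0.025,"tz":0,"gripper":0.6},
  {"ax":0,"ay":0,"az":0,"tx":0,"ty":0.025,"tz":0,"gripper":0.6},
  {"ax":0,"ay":0,"az":0,"tx":0,"ty":0.025,"tz":0,"gripper":0.6},
])

```text
clock: 12.82
tcp_pos: [0.4551, -0.0188, 0.222]
orientation: [3.141, 0.002, 0.0]
wrist_force: [0.1, -0.0, -7.2]
opening: 0.0461
```

Call:
step_arm([
  {"ax":0,"ay":0,"az":0,"tx":0,"ty":0.025,"tz":0,"gripper":0.6},
  {"ax":0,"ay":0,"az":0,"tx":0,"ty":0.025,"tz":0,"gripper":0.6},
  {"ax":0,"ay":0,"az":0,"tx":0,"ty":0.025,"tz":0,"gripper":0.6},
  {"ax":0,"ay":0,"az":0,"tx":0,"ty":0.025,"tz":0,"gripper":0.6},
  {"ax":0,"ay":0,"az":0,"tx":0,"ty":0.025,"tz":0,"gripper":0.6},
  {"ax":0,"ay":0,"az":0,"tx":0,"ty":0.02,"tz":0,"gripper":0.6},
  {"ax":0,"ay":0,"az":0,"tx":0,"ty":0.01,"tz":0,"gripper":0.6},
  {"ax":0,"ay":0,"az":0,"tx":0,"ty":0,"tz":0,"gripper":0.6},
])

```text
clock: 13.48
tcp_pos: [0.4547, -0.175, 0.2222]
orientation: [3.141, 0.002, -0.004]
wrist_force: [-0.1, 0.1, -7.4]
opening: 0.0463
```

```bash
python3 - <<'E'
from h import *
s=state();print(s['tcp_pos'],s['orientation'],s['q'].round(2))
a=cap('scene');P=cloud(a)
q=P[(abs(P[...,2]-.2)<.012)&(np.hypot(P[...,0]-.456,P[...,1]+.17)<.13)&(a['frame'].min(2)>90)]
print(len(q),np.percentile(q,[1,99],axis=0))
A=np.c_[q[:,:2],np.ones(len(q))];print('plane',np.linalg.lstsq(A,q[:,2],rcond=None)[0])
w=cap('wrist');cv2.imwrite('pics/f.png',np.hstack([cv2.resize(a['frame'][120:350,130:360,::-1],(400,400)),cv2.resize(w['frame'][:,:,::-1],(400,400))]))
E
```

```text
[ 0.45474368 -0.17500891  0.22218892] [ 3.14068430e+00  1.67355293e-03 -3.85960195e-03] [-0.66  0.02  0.95  1.88 -0.01  1.25  0.3 ]
831 [[ 0.36443121 -0.25315142  0.19301424]
 [ 0.5481854  -0.08666821  0.20608398]]
plane [-0.0042619  -0.00378629  0.20107818]
```

View pics/f.png

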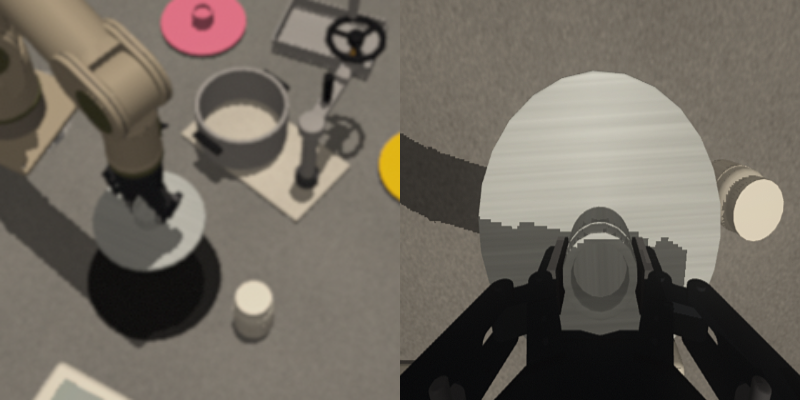

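The lid hangs level (tilt < 0.5°), just short of the mat's centre, and the jar is clear to the side. Shifting 21 mm and lowering.

Call:
step_arm([
  {"ax":0,"ay":0,"az":0,"tx":0.001,"ty":0.011,"tz":0.01,"gripper":0.6},
  {"ax":0,"ay":0,"az":0,"tx":0,"ty":0.01,"tz":0.02,"gripper":0.6},
  {"ax":0,"ay":0,"az":0,"tx":0,"ty":0,"tz":0.02,"gripper":0.6},
  {"ax":0,"ay":0,"az":0,"tx":0,"ty":0,"tz":0.02,"gripper":0.6},
  {"ax":0,"ay":0,"az":0,"tx":0,"ty":0,"tz":0.02,"gripper":0.6},
  {"ax":0,"ay":0,"az":0,"tx":0,"ty":0,"tz":0.02,"gripper":0.6},
  {"ax":0,"ay":0,"az":0,"tx":0,"ty":0,"tz":0.015,"gripper":0.6},
  {"ax":0,"ay":0,"az":0,"tx":0,"ty":0,"tz":0,"gripper":0.6},
])

```text
clock: 14.25
tcp_pos: [0.4553, -0.1909, 0.0951]
orientation: [-3.14, 0.006, 0.002]
wrist_force: [-1.4, 0.8, -7.6]
opening: 0.0462
```

```bash
python3 - <<'E'
from h import *
s=state();print(s['tcp_pos'],s['orientation'])
a=cap('scene');b=cap('top')
for c in(a,b):
    f=c['frame'];P=cloud(c); zt=s['tcp_pos'][2]-.037+.016
    m=(abs(P[...,2]-zt)<.012)&(np.hypot(P[...,0]-.456,P[...,1]+.197)<.125)&(f.min(2)>70)
    q=P[m]; h=cv2.convexHull(q[:,:2].astype(np.float32)*1000)[:,0]/1000
    from scipy.optimize import least_squares
    r=least_squares(lambda p:np.hypot(h[:,0]-p[0],h[:,1]-p[1])-.095,[.456,-.197],loss='soft_l1',f_scale=.003);print('lid',r.x,len(q))
E
```

```text
[ 0.45532214 -0.19094054  0.0950784 ] [-3.14046507e+00  5.57915489e-03  2.33873528e-03]
lid [ 0.45646449 -0.19288321] 1828
lid [ 0.45522393 -0.19359781] 571
```

Call:
step_arm([
  {"ax":0,"ay":0,"az":0,"tx":0,"ty":0.0025,"tz":0.01,"gripper":0.6},
  {"ax":0,"ay":0,"az":0,"tx":0,"ty":0.0025,"tz":0.01,"gripper":0.6},
  {"ax":0,"ay":0,"az":0,"tx":0,"ty":0,"tz":0.01,"gripper":0.6},
  {"ax":0,"ay":0,"az":0,"tx":0,"ty":0,"tz":0.01,"gripper":0.6},
  {"ax":0,"ay":0,"az":0,"tx":0,"ty":0,"tz":0.004,"gripper":0.6},
  {"ax":0,"ay":0,"az":0,"tx":0,"ty":0,"tz":0,"gripper":0.6},
  {"ax":0,"ay":0,"az":0,"tx":0,"ty":0,"tz":0,"gripper":0.6},
])

```text
clock: 14.93
tcp_pos: [0.4572, -0.198, 0.054]
orientation: [3.141, 0.001, 0.0]
wrist_force: [1.3, 1.1, -6.3]
opening: 0.0466
```

Call:
step_arm([
  {"ax":0,"ay":0,"az":0,"tx":-0.001,"ty":-0.001,"tz":0.003,"gripper":0.6},
  {"ax":0,"ay":0,"az":0,"tx":0,"ty":0,"tz":0.003,"gripper":0.6},
  {"ax":0,"ay":0,"az":0,"tx":0,"ty":0,"tz":0.002,"gripper":0.6},
  {"ax":0,"ay":0,"az":0,"tx":0,"ty":0,"tz":0.002,"gripper":0.6},
  {"ax":0,"ay":0,"az":0,"tx":0,"ty":0,"tz":0,"gripper":0.6},
  {"ax":0,"ay":0,"az":0,"tx":0,"ty":0,"tz":0,"gripper":0.6},
])

```text
clock: 15.43
tcp_pos: [0.4564, -0.1968, 0.0442]
orientation: [-3.142, 0.0, 0.001]
wrist_force: [0.6, 0.2, -6.5]
opening: 0.0464
```

Call:
step_arm([
  {"ax":0,"ay":0,"az":0,"tx":0,"ty":0,"tz":0.001,"gripper":0.6},
  {"ax":0,"ay":0,"az":0,"tx":0,"ty":0,"tz":0.001,"gripper":0.6},
  {"ax":0,"ay":0,"az":0,"tx":0,"ty":0,"tz":0,"gripper":0.6},
  {"ax":0,"ay":0,"az":0,"tx":0,"ty":0,"tz":0,"gripper":0.6},
])

```text
clock: 15.77
tcp_pos: [0.4563, -0.1969, 0.0422]
orientation: [-3.142, 0.0, 0.001]
wrist_force: [0.3, 0.2, -6.8]
opening: 0.0464
```

Call:
step_arm([
  {"ax":0,"ay":0,"az":0,"tx":0,"ty":0,"tz":0.001,"gripper":0.6},
  {"ax":0,"ay":0,"az":0,"tx":0,"ty":0,"tz":0.001,"gripper":0.6},
  {"ax":0,"ay":0,"az":0,"tx":0,"ty":0,"tz":0,"gripper":0.6},
  {"ax":0,"ay":0,"az":0,"tx":0,"ty":0,"tz":0,"gripper":0.6},
])

```text
clock: 16.1
tcp_pos: [0.4565, -0.1969, 0.0411]
orientation: [-3.14, -0.0, 0.0]
wrist_force: [-7.6, 3.0, 11.5]
opening: 0.0464
```

Contact: the wrist force changed sign to +11.5 N. Releasing.

Call:
step_arm([
  {"ax":0,"ay":0,"az":0,"tx":0,"ty":0,"tz":-0.0005,"gripper":0.4},
  {"ax":0,"ay":0,"az":0,"tx":0,"ty":0,"tz":0,"gripper":0.3},
  {"ax":0,"ay":0,"az":0,"tx":0,"ty":0,"tz":0,"gripper":0.1},
  {"ax":0,"ay":0,"az":0,"tx":0,"ty":0,"tz":0,"gripper":0},
  {"ax":0,"ay":0,"az":0,"tx":0,"ty":0,"tz":0,"gripper":0},
])

```text
clock: 16.52
tcp_pos: [0.4566, -0.1969, 0.0408]
orientation: [3.142, -0.0, 0.001]
wrist_force: [-0.4, -0.2, -0.4]
opening: 0.0854
```

Call:
step_arm([
  {"ax":0,"ay":0,"az":0,"tx":0,"ty":0,"tz":-0.01,"gripper":0},
  {"ax":0,"ay":0,"az":0,"tx":0,"ty":0,"tz":-0.02,"gripper":0},
  {"ax":0,"ay":0,"az":0,"tx":0,"ty":0,"tz":-0.03,"gripper":0},
  {"ax":0,"ay":0,"az":0,"tx":0,"ty":0,"tz":-0.03,"gripper":0},
  {"ax":0,"ay":0,"az":0,"tx":0,"ty":0,"tz":-0.03,"gripper":0},
  {"ax":0,"ay":0,"az":0,"tx":0,"ty":0,"tz":-0.03,"gripper":0},
  {"ax":0,"ay":0,"az":0,"tx":0,"ty":0,"tz":-0.03,"gripper":0},
  {"ax":0,"ay":0,"az":0,"tx":0,"ty":0,"tz":0,"gripper":0},
])

```text
clock: 17.18
tcp_pos: [0.4584, -0.1983, 0.2262]
orientation: [-3.142, -0.008, -0.001]
wrist_force: [0.6, -0.2, 0.1]
opening: 0.0853
```

```bash
python3 - <<'E'
from h import *
from scipy.optimize import least_squares
s=state();print(s['clock'],s['tcp_pos'],s['wrist_force'])
a=cap('scene');b=cap('top')
for c in(a,b):
    f=c['frame'];P=cloud(c)
    m=(abs(P[...,2]-.02)<.012)&(np.hypot(P[...,0]-.456,P[...,1]+.197)<.125)&(f.min(2)>70)
    q=P[m]; h=cv2.convexHull(q[:,:2].astype(np.float32)*1000)[:,0]/1000
    r=least_squares(lambda p:np.hypot(h[:,0]-p[0],h[:,1]-p[1])-.095,[.456,-.197],loss='soft_l1',f_scale=.003)
    A=np.c_[q[:,:2],np.ones(len(q))];print('lid',r.x,len(q),np.median(q[:,2]),np.linalg.lstsq(A,q[:,2],rcond=None)[0][:2])
cv2.imwrite('pics/g.png',np.hstack([cv2.resize(a['frame'][120:350,130:360,::-1],(400,400)),cv2.resize(b['frame'][80:310,110:450,::-1],(400,400))]))
E
```

```text
17.1833 [ 0.45836236 -0.19833287  0.22623512] [ 0.562138   -0.23946361  0.12242969]
lid [ 0.45823855 -0.19756636] 2242 0.018665833524304794 [ 0.00044307 -0.00473409]
lid [ 0.45787905 -0.19970359] 897 0.020158160621907263 [ 0.0041203  -0.00073711]
```

View pics/g.png

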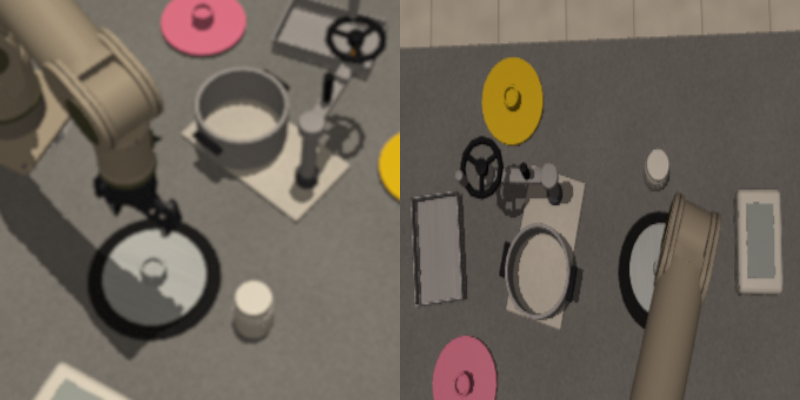

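The lid lies flat and centred on the mat at (153,270), cup up. The pot is open, the clamp arm is aside, and the jar, box and dish haven't moved. Handing in.

```bash
python3 -c "from h import *; print(sign_off())"
```

```text
the job is handed in; nothing more can be done
None
```

The steriliser is open and the lid is on the mat; I handed the job in at about 17 s on the robot's clock, well inside the 72 s limit.

- **Handwheel:** I turned it about 396° anticlockwise. The rim rose about 22 mm, from z ≈ 0.243 to 0.265, so the pad is clear of the cup.
- **Clamp arm:** I swung it by its peg about 80° to the side away from the mat, towards the dish, and it stayed there. The wrist force reached about 32 N at the end of the swing, because my estimate of the post's position was slightly off.
- **Lid:** My first grip on the boss was 8 mm too high and 4 mm off, so I opened and gripped again before lifting. I then lifted it straight off and lowered it until contact, about 11 N up on the wrist, before letting go.

**Last checks:** The lid's centre is about 2–3 mm from the mat's centre, as measured (0.458, -0.1985) against (0.456, -0.198). It is flat to within 0.3°, with the cup upward. The two cameras differed by up to 6 mm on the mat's centre, so I took the mean. The jar, box and dish look unmoved in the last pictures, though I did not measure them. The gripper is open and touching nothing.

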